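# Clear the chopping board and hold it out over the sink

### The job

Clear the chopping board beside the sink and get it ready for rinsing: hang the washed square jar that lies on it upside down over either peg of the drying rack, lowering it until its rim is down on the tray before letting go. Then slide the board flat along the sink, without lifting it, out over the bowl until its front edge lies across the middle of the plughole below, and finish still holding it there so that it lies level and cannot tip in. Leave the soap bottle, the mug and the jar's lid where they are.

Things in the scene. Friction and masses are not known exactly. Their poses are not given: they have to be found in the camera images.
- sink: Fixed steel sink unit, 500 x 860 mm, deck 6 mm above the worktop. Origin: middle of the plughole in plan, at worktop height. x away from the robot, y to its left (within 4 deg). Bowl 350 (x) by 310 mm (y) about the plughole. On its +y side the ribbed drainer (y 155 to 635 mm), rib tops level with the deck: one flat plane. Tap, 200 mm high, at x 213, y -120 mm.
- waste (a point): Middle of the plughole (round steel waste, 90 mm across) in the middle of the bowl floor, 137 mm below the worktop. The board's front edge must end vertically above it.
- bowl_edge (a point): Middle of the straight bowl edge on the drainer side, on the deck surface, 155 mm in the sink's +y direction from the plughole; the board goes out over this edge.
- board: Loose wooden chopping board, 18 mm thick, about 0.46 kg: blade 220 x 150 mm and, in line, a handle 36 mm wide, 100 mm long. Lies on the drainer, front end to the bowl. Origin: middle of the blade's underside; x points along the board to the front end, z up. It balances 16 mm behind the origin (126 mm behind the front edge), so at the wanted 155 mm overhang it tips unless the handle is held.
- board_front (a point): Middle of the board's straight front edge, at its underside: 110 mm along the board's x from its origin.
- board_handle (a point): Middle of the handle, at mid thickness (9 mm above the underside), 160 mm behind the board's origin. The handle can be pinched across its 36 mm width from above.
- jar: Open white square jar, 58 x 58 mm outside, 110 mm long, walls 3 mm, base 5 mm, about 0.2 kg. Lies on a flat side on the board's blade, mouth pointing away from the robot's base (within 40 deg). Origin: middle of the side it lies on; x points along the jar out of its mouth (so down, once inverted), z up at the start; its centre line lies 29 mm along z.
- jar_mouth (a point): Centre of the jar's open mouth, in the plane of the rim (55 mm along x and 29 mm along z from the jar's origin).
- jar_base (a point): Centre of the jar's closed base, outer face (-55 mm along x and 29 mm along z from the jar's origin).
- rack: Drying rack, fixed on the worktop to the robot's right: a grey drip tray 205 mm (x) by 110 mm (y) whose ribs are 12 mm above the worktop, with two upright steel pegs 12 mm thick and 100 mm apart, their tops 85 mm above the worktop. Origin at the middle of the tray's underside; x points away from the robot.
- peg_near (a point): Tip of the peg nearer the robot (85 mm above the worktop).
- peg_far (a point): Tip of the peg farther from the robot (85 mm above the worktop).
- soap: Bystander: washing-up liquid bottle, 56 mm across, 190 mm high, standing on the far edge of the sink deck. Origin under its middle.
- mug: Bystander: mug, 76 mm across, 90 mm high, standing on the drainer's end beyond the board's handle. Origin under its middle.
- jar_lid: Bystander: the jar's wooden lid, 62 mm square, 18 mm high, on the worktop on the robot's side of the rack. Origin under its middle.

How it is judged:
By the outcome, as a careful person would: the job done as asked, in the order asked, and still so for the second after the job is handed in, while the arm keeps its last pose, push and grip.
It also fails if it takes over 58 s, if anything falls off the work surface, if the arm or the gripper's body presses on something with over 40 N, if the wrist force passes 120 N, or if a joint passes its speed limit or range.

### The arm

A 6-joint arm with a two-finger parallel gripper is mounted at the origin on the work surface. World frame = base frame: x ahead of the robot, y to its left, z up, the work surface at z = 0. Lengths are in m, angles in rad, forces in N, time in s.
With the tool pointing down it reaches from about 0.375 to 0.9 m from the base axis. Payload 3.1 kg.
Tool frame: the origin (TCP) lies on the centre line of the jaws, within the pads' length; the fingertips stand 22 mm ahead of it and the grasp point (between the pads) lies 3 mm ahead of it; z points along the fingers, y is the line along which they close (so a half turn about z gives the same grasp; the last joint's range is limited). The gripper opens to 85 mm and grips with 20 to 120 N. Pads are 22 mm wide; open, the fingers measure 114 mm over their backs; the gripper's body (76 mm by 85 mm) begins 54 mm behind the grasp point. The pads swing forward as they close: fully open they stand 13 mm farther back than shut.
Start: joints at [-1.339, 0.527, 1.433, -0, 1.181, -0.178], TCP at [0.249, -0.573, 0.253] pointing down, gripper open.
Joint ranges: [-3.08, 3.08], [-0.75, 2.2], [0.22, 2.44], [-1.43, 4.57], [0, 2.65], [-2.85, 2.85]. Speed limits (rad/s): [2.79, 2.79, 3.14, 3.14, 3.14, 3.14].

### API

Orientations are given as a unit quaternion [x, y, z, w].
In Python, from station import manip gives the robot as it stands.
- The arm moves only by the shell command python3 drive.py 'ROWS' [FORCE]. ROWS is a JSON list of rows, 1 to 20 of them, each of 5 numbers: dx, dy, dz in m, then a turn about the tool's z in rad, then the opening from 0.0 (shut) to 1.0 (fully open); each row is the pose to reach, as a shift and turn from the pose commanded when the command began, along the tool's axes at that moment; what a row does not reach only later rows make up. A row lasts 1/10 s, in which the tool goes at most 0.05 m and 0.15 rad, less where a joint would pass 70% of its speed; a pose out of reach is approached as far as the arm can. The fingers move at their own pace and stop on an object; FORCE is the grip in N (left out, the last holds). Time passes only in rows, so rows that do not move let the fingers close. It prints the time, the measured TCP pose, the force, the opening and the grip force at its end. Input that does not fit is refused with a message, and nothing moves.
- manip.sense(): the state, without advancing time (a new reading comes with each control period).
- manip.snapshot(name): name is "scene" or "top" or "wrist"; returns a dict with "pixels" (420x560x3 uint8, red, green, blue), "range_z" (420x560 float32, m along the optical axis (not along the pixel's ray), 0 where there is no reading), "fov_y" (degrees; the focal length in pixels is half the picture's height over the tangent of half this angle, whatever the lens; pixels are square), "cx", "cy" (the principal point, pixels), "R" (3x3) and "t" (3): a world point X has camera coordinates R X + t; the wrist camera has in their place "hand_eye" (4x4, takes a point from camera to tool coordinates, whose origin is the TCP and whose axes are the flange's). Camera axes: x right, y down, z forward; pixel columns grow to the right and rows downward; lengths in m; the calibration is good to about 2 mm. The wrist camera is an equidistant fisheye: a pixel r from the principal point sees the ray r / f radians off the axis. A picture is of the moment at which its call begins: read the wrist's pose just before it.
- manip.sign_off(): hands the job in; it is judged then, once.
The state is a dict: "t": time; "q": joint angles; "qd": joint speeds; "tau": joint torques, N m; "tcp_pos": TCP position; "tool_rot": TCP orientation; "force": force on the tool from outside, world axes, zero at the start; "ft_torque": the same for the moment, N m; "finger_gap": opening from 0.0 (shut) to 1.0 (fully open); "gripper_force": force on a finger pad.
Only numpy, scipy, OpenCV 4.12 (cv2) and the standard library are available. Lean on these libraries where they do the work, as an engineer would, in place of code of your own. Each camera call takes 0.05 s, during which the arm holds its last target. There are 200 camera calls.

## Working session

There is one attempt and no reset: what is moved stays moved. The work goes in short steps, Python scripts to look and compute and a shell command to move; the robot and the scene stay as the last step left them, time stands still between calls to the robot, and variables do not carry over. Pictures are saved under pics/ and viewed, at most 10 in all, crops included, and the job is handed in when it is done.

```bash
ls; mkdir -p pics
python3 - <<'E'
from station import manip
import cv2,numpy as np
s=manip.sense();print(s['t'],s['tcp_pos'],s['tool_rot'],s['finger_gap'],s['force'])
for n in('scene','top','wrist'):
    d=manip.snapshot(n);np.savez(n+'0.npz',**d)
    cv2.imwrite(f'pics/{n}0.png',d['pixels'][:,:,::-1]);print(n,d['fov_y'],d.get('R'),d.get('t'),d.get('hand_eye'))
E
```

```text
drive.py
pics
station.py
0.0 [ 0.24888244 -0.57256452  0.25231145] [ 9.79083263e-01  2.03456961e-01 -3.45155941e-05 -1.10839913e-03] 0.9996325386771447 [ 0.07397314 -1.31635787 -0.11562638]
scene 56.52941308279197 [[ 0.65445317  0.75606489  0.0075454 ]
 [ 0.43433984 -0.36776057 -0.82225365]
 [-0.61890221  0.54140377 -0.56907118]] [-0.35631383 -0.20514092  1.45182022] None
top 46.098063611816485 [[ 5.20352576e-04 -9.99937110e-01  1.12029571e-02]
 [-9.82041536e-01 -2.62457247e-03 -1.88646582e-01]
 [ 1.88664121e-01 -1.09036065e-02 -9.81981141e-01]] [0.03012262 0.51643156 1.60441867] None
wrist 65.70646984690485 None None [[-3.33301590e-04 -9.62241487e-01 -2.72197004e-01  6.95817301e-02]
 [ 9.99999937e-01 -2.87451889e-04 -2.08317632e-04  2.38765535e-04]
 [ 1.22208325e-04 -2.72197056e-01  9.62241523e-01 -1.21350318e-01]
 [ 0.00000000e+00  0.00000000e+00  0.00000000e+00  1.00000000e+00]]
```

View pics/top0.png

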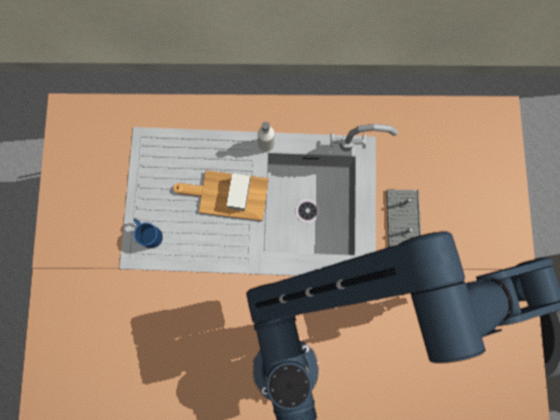

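View pics/scene0.png

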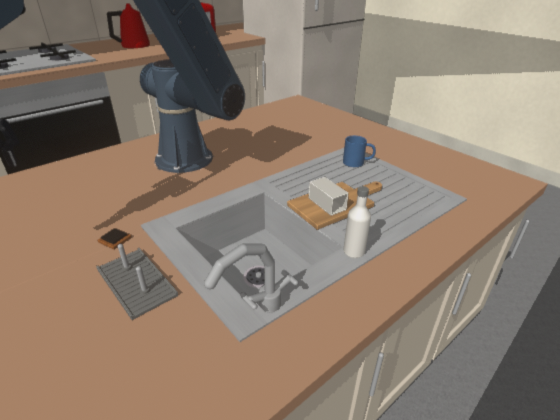

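The top view shows the board at (200–268, 172–220) with the jar at (238,192), the plughole at (307,210) and the rack at (404,215). The scene view shows the jar's dark mouth at (338,203), the pegs at (124,257) and (143,280), and the lid at (115,238).

```bash
cat > h.py <<'E'
import numpy as np,cv2
from scipy.spatial.transform import Rotation as Ro
def rays(d,uv):
    uv=np.atleast_2d(np.float64(uv));f=210/np.tan(np.radians(float(d['fov_y'])/2))
    p=(uv-[float(d['cx']),float(d['cy'])])/f
    if 'hand_eye' in d:
        r=np.linalg.norm(p,axis=1)+1e-12
        return np.c_[p*(np.sin(r)/r)[:,None],np.cos(r)]
    return np.c_[p,np.ones(len(p))]
def cam(d):  # camera->world
    if 'hand_eye' in d:
        H=d['hand_eye'];R=Ro.from_quat(d['rot']).as_matrix()
        return R@H[:3,:3],R@H[:3,3]+d['pos']
    return d['R'].T,-d['R'].T@d['t']
def onplane(d,uv,z):
    A,c=cam(d);r=rays(d,uv)@A.T
    return c+r*((z-c[2])/r[:,2])[:,None]
def cloud(d):
    v,u=np.mgrid[:420,:560];r=rays(d,np.c_[u.ravel(),v.ravel()])
    Z=d['range_z'].ravel();A,c=cam(d)
    P=(r/r[:,2:]*Z[:,None])@A.T+c;P[Z==0]=np.nan
    return P.reshape(420,560,3)
def two(d1,p1,d2,p2):  # nearest point of two rays, gap
    A1,c1=cam(d1);A2,c2=cam(d2);a=(rays(d1,p1)@A1.T)[0];b=(rays(d2,p2)@A2.T)[0]
    s=np.linalg.lstsq(np.c_[a,-b],c2-c1,rcond=None)[0]
    x,y=c1+a*s[0],c2+b*s[1];return (x+y)/2,np.linalg.norm(x-y)
def shot(manip,n,save=None):
    s=manip.sense();d=dict(manip.snapshot(n));d['pos']=s['tcp_pos'];d['rot']=s['tool_rot']
    if save:np.savez(save+'.npz',**d);cv2.imwrite(f'pics/{save}.png',d['pixels'][:,:,::-1])
    return d
def load(n):return dict(np.load(n+'.npz'))
E
python3 - <<'E'
from h import *
d=load('top0');P=cloud(d);x,y,z=P[...,0],P[...,1],P[...,2]
px=d['pixels'].astype(int)
roi=np.zeros((420,560),bool);roi[165:230,170:275]=1
hsv=cv2.cvtColor(d['pixels'],cv2.COLOR_RGB2HSV)
jar=roi&(hsv[...,1]<60)&(hsv[...,2]>170)&(z>.065)
print('jar',jar.sum(),np.nanmedian(z[jar]),cv2.minAreaRect(np.float32(P[jar][:,:2])))
wood=roi&(hsv[...,1]>90)
print('wood z',np.nanmedian(z[wood]),wood.sum())
b=wood&(z>.01)&(z<.04)
q=np.float32(P[b][:,:2]);print(cv2.minAreaRect(q))
print('worktop',np.nanmedian(z[100:120,100:200]),'deck',np.nanmedian(z[250:262,180:240]))
ww=np.zeros((420,560),np.uint8);ww[165:230,165:275]=((hsv[165:230,165:275,1]>90)|jar[165:230,165:275])
cs=max(cv2.findContours(ww,0,1)[0],key=cv2.contourArea)
c=onplane(d,cs[:,0],.024)
print(np.round(cv2.approxPolyDP(np.float32(c[:,:2])[:,None],.008,True)[:,0],3).tolist())
for n,(u,v) in {'plug':(307,210)}.items(): print(n,onplane(d,(u,v),-.137),P[v,u])
print('pegs depth')
w=load('scene0');Q=cloud(w)
for u,v in((124,250),(143,273)):
    print(Q[v-6:v+6,u-6:u+6].reshape(-1,3)[np.nanargmax(Q[v-6:v+6,u-6:u+6,2])])
im=cv2.resize(d['pixels'][160:250,165:435,::-1],None,fx=2.9,fy=2.9,interpolation=2)
im2=cv2.resize(w['pixels'][150:300,90:400,::-1],None,fx=2.5,fy=2.5,interpolation=2)
W=max(im.shape[1],im2.shape[1]);pad=lambda i:cv2.copyMakeBorder(i,0,0,0,W-i.shape[1],0)
o=np.vstack([pad(im),pad(im2)]);print(o.shape)
cv2.imwrite('pics/crop0.png',o[:600])
E
```

```text
jar 578 0.08112966022857282 ((0.5767107009887695, 0.15531273186206818), (0.0588880255818367, 0.11018791794776917), 81.79732513427734)
wood z 0.023428664429987478 2316
((0.5804976224899292, 0.2228376865386963), (0.3165058493614197, 0.15169639885425568), 82.91387939453125)
worktop -0.0006372206987337314 deck 0.0025681012541906023
[[0.6010000109672546, 0.38199999928474426], [0.5839999914169312, 0.3709999918937683], [0.5730000138282776, 0.2879999876022339], [0.5139999985694885, 0.28700000047683716], [0.4909999966621399, 0.07599999755620956], [0.6340000033378601, 0.06300000101327896], [0.6480000019073486, 0.18000000715255737], [0.6259999871253967, 0.18400000035762787], [0.6510000228881836, 0.1940000057220459], [0.6579999923706055, 0.27000001072883606], [0.6050000190734863, 0.28200000524520874], [0.6150000095367432, 0.36500000953674316]]
plug [[ 0.55312058 -0.08904262 -0.137     ]] [ 0.55257482 -0.0888266  -0.13416752]
pegs depth
[ 0.44706292 -0.41074325  0.08517806]
[ 0.5477618  -0.41225569  0.08471381]
(636, 783, 3)
```

View pics/wrist0.png

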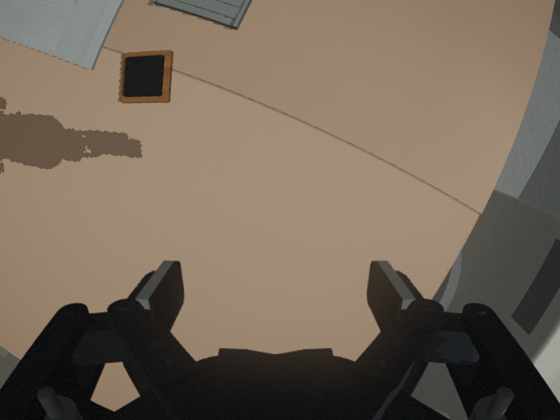

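The wrist view shows the lid at (146,77), the rack tray at (205,5) and the sink corner at (60,30). The jar, pegs and plughole measure consistently with the sizes given, so I'll work out the move to above the jar's base end.

```bash
cat > go.py <<'E'
import sys;from h import *;from station import manip
s=manip.sense();x,y,z,yaw=map(float,sys.argv[1:5]);R=Ro.from_quat(s['tool_rot']).as_matrix()
a=np.degrees(np.arctan2(R[1,0],R[0,0]));t=np.radians((a-yaw+180)%360-180)
print('t',round(s['t'],2),'pos',np.round(s['tcp_pos'],4),'yaw',round(a,1),'F',np.round(s['force'],1),'gap',round(s['finger_gap'],3))
print('delta',np.round(R.T@(np.array([x,y,z])-s['tcp_pos']),4),'turn',round(t,3))
E
python3 go.py 0.535 0.161 0.25 -8.2
```

```text
t 0.15 pos [ 0.2489 -0.5728  0.2526] yaw 23.5 F [-0.  -0.4 -0.5] gap 1.002
delta [ 0.5547 -0.559   0.0036] turn 0.553
```

```bash
python3 drive.py '[[0.555, -0.559, 0, 0.553, 1], [0.555, -0.559, 0, 0.553, 1], [0.555, -0.559, 0, 0.553, 1], [0.555, -0.559, 0, 0.553, 1], [0.555, -0.559, 0, 0.553, 1], [0.555, -0.559, 0, 0.553, 1], [0.555, -0.559, 0, 0.553, 1], [0.555, -0.559, 0, 0.553, 1], [0.555, -0.559, 0, 0.553, 1], [0.555, -0.559, 0, 0.553, 1], [0.555, -0.559, 0, 0.553, 1], [0.555, -0.559, 0, 0.553, 1], [0.555, -0.559, 0, 0.553, 1], [0.555, -0.559, 0, 0.553, 1], [0.555, -0.559, 0, 0.553, 1], [0.555, -0.559, 0, 0.553, 1], [0.555, -0.559, 0, 0.553, 1], [0.555, -0.559, 0, 0.553, 1], [0.555, -0.559, 0, 0.553, 1]]' 20
python3 - <<'E'
from h import *;from station import manip
d=shot(manip,'wrist','wrist1');P=cloud(d);z=P[...,2];hsv=cv2.cvtColor(d['pixels'],cv2.COLOR_RGB2HSV)
m=(z>.07)&(z<.09)&(hsv[...,1]<60)&(hsv[...,2]>120)
n,l,st,_=cv2.connectedComponentsWithStats(m.astype(np.uint8));k=1+np.argmax(st[1:,4]);m=l==k
print(st[k],np.nanmedian(z[m]));r=cv2.minAreaRect(np.float32(P[m][:,:2]));print(r)
t=shot(manip,'top','top1');
c=np.array(r[0])
# check jar top centre by two views: depth vs top-camera ray at same plane
print('board z',np.nanmedian(z[(hsv[...,1]>90)&(z>.01)&(z<.04)]))
E
```

```text
t: 2.05
tcp_pos: [0.5346, 0.1597, 0.2529]
tool_rot: [0.997, -0.072, -0.001, 0.0]
force: [0.2, -0.8, 0.4]
finger_gap: 1.001
gripper_force: 0.0
[ 239   90   66  120 7625] 0.08272103481859289
((0.5772374272346497, 0.15708720684051514), (0.05799894407391548, 0.1099013015627861), 81.17446899414062)
board z 0.02472474301828545
```

View pics/wrist1.png

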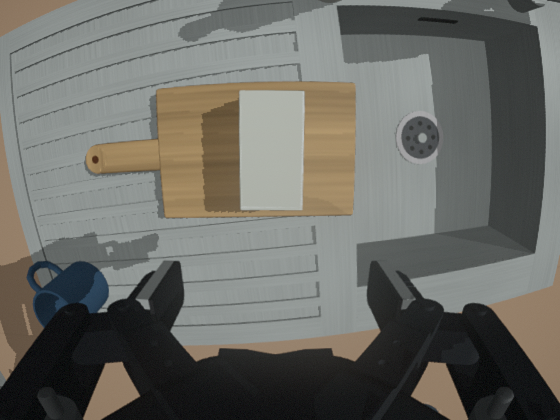

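The wrist view shows the jar's flat top at (271,150) with the board around it, and the plughole at (418,137). The heights agree (jar top 83 mm, board 25 mm), so I'll go down to the base end and grip.

```bash
python3 go.py 0.5355 0.1625 0.052 -8.5
```

```text
t 2.15 pos [0.5349 0.1593 0.2532] yaw -8.3 F [-0.5  0.4  0.1] gap 1.001
delta [ 0.0003 -0.0034  0.2012] turn 0.003
```

```bash
python3 drive.py '[[0, -0.003, 0.05, 0, 1], [0, -0.003, 0.1, 0, 1], [0, -0.003, 0.15, 0, 1], [0, -0.003, 0.18, 0, 1], [0, -0.003, 0.201, 0, 1], [0, -0.003, 0.201, 0, 1], [0, -0.003, 0.201, 0, 0], [0, -0.003, 0.201, 0, 0], [0, -0.003, 0.201, 0, 0], [0, -0.003, 0.201, 0, 0], [0, -0.003, 0.201, 0, 0], [0, -0.003, 0.201, 0, 0]]' 20
```

```text
t: 3.35
tcp_pos: [0.5369, 0.1635, 0.054]
tool_rot: [0.997, -0.072, 0.002, -0.0]
force: [-0.2, -1.7, 5.7]
finger_gap: 0.679
gripper_force: 23.2
```

```bash
python3 drive.py '[[0, 0, -0.02, 0, 0], [0, 0, -0.04, 0, 0], [0, 0, -0.06, 0, 0], [0, 0, -0.08, 0, 0], [0, 0, -0.11, 0, 0], [0, 0, -0.14, 0, 0], [0, 0, -0.17, 0, 0], [0, 0, -0.18, 0, 0], [0, 0, -0.18, 0, 0], [0, 0, -0.18, 0, 0]]' 20
python3 - <<'E'
from h import *;from station import manip
a=shot(manip,'scene','scene2');b=shot(manip,'wrist','wrist2')
cv2.imwrite('pics/c2.png',np.hstack([cv2.resize(a['pixels'][60:260,230:430,::-1],(399,399)),cv2.resize(b['pixels'][...,::-1],(400,399))]))
E
```

```text
t: 4.35
tcp_pos: [0.5346, 0.1635, 0.231]
tool_rot: [0.997, -0.072, -0.001, 0.0]
force: [0.6, -0.7, -2.5]
finger_gap: 0.679
gripper_force: 23.3
```

View pics/c2.png

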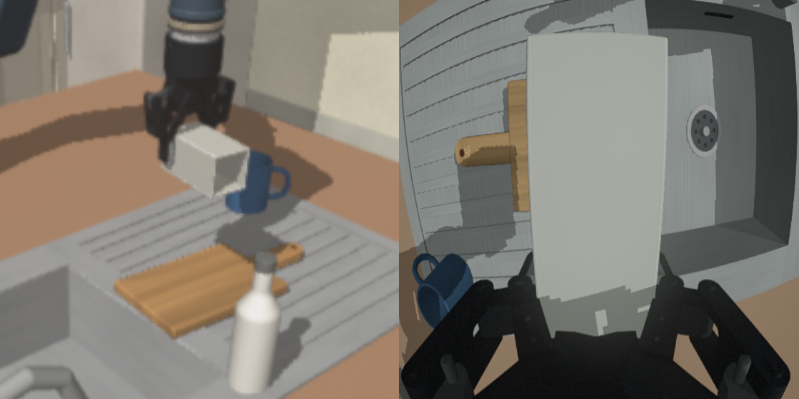

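The jar is held level by its base end (399-px left crop: jar at (207,160), mouth facing away). Friction stops it swinging. I'll lower it back to the board and try a weaker grip by commanding an opening just under the jar's width, so that it swings mouth-down as the base lifts.

```bash
python3 drive.py '[[0, 0, 0.05, 0, 0], [0, 0, 0.1, 0, 0], [0, 0, 0.14, 0, 0], [0, 0, 0.16, 0, 0], [0, 0, 0.172, 0, 0], [0, 0, 0.179, 0, 0], [0, 0, 0.179, 0, 0], [0, 0, 0.179, 0, 0.66], [0, 0, 0.179, 0, 0.66], [0, 0, 0.179, 0, 0.66]]' 20
python3 drive.py '[[0, 0, 0, 0, 0.672], [0, 0, 0, 0, 0.672]]'
```

```text
t: 5.45
tcp_pos: [0.5362, 0.1637, 0.0537]
tool_rot: [0.997, -0.071, 0.0, -0.0]
force: [0.3, 0.4, -2.4]
finger_gap: 0.675
gripper_force: 22.3
t: 5.65
tcp_pos: [0.5359, 0.1636, 0.0534]
tool_rot: [0.997, -0.072, 0.0, -0.0]
force: [0.0, -0.1, -1.7]
finger_gap: 0.678
gripper_force: 22.3
```

```bash
for i in 1; do python3 drive.py '[[0, 0, 0, 0, 0.677], [0, 0, 0, 0, 0.677]]' | egrep 'gap|gripper'; python3 drive.py '[[0, 0, 0, 0, 0.68], [0, 0, 0, 0, 0.68]]'| egrep 'gap|gripper'; python3 drive.py '[[0, 0, 0, 0, 0.683], [0, 0, 0, 0, 0.683]]'| egrep 'gap|gripper'; done
```

```text
finger_gap: 0.679
gripper_force: 15.1
finger_gap: 0.68
gripper_force: 0.2
finger_gap: 0.685
gripper_force: 0.0
```

The grip is proportional close to contact. I'll try about 5–7 N and lift the base end gently.

```bash
python3 drive.py '[[0, 0, 0, 0, 0.6785], [0, 0, 0, 0, 0.6785], [0, 0, 0, 0, 0.6785]]' | egrep 'gap|gripper'; python3 drive.py '[[0, 0, -0.01, 0, 0.6785], [0, 0, -0.02, 0, 0.6785], [0, 0, -0.03, 0, 0.6785], [0, 0, -0.04, 0, 0.6785], [0, 0, -0.05, 0, 0.6785], [0, 0, -0.05, 0, 0.6785]]'
python3 - <<'E'
from h import *;from station import manip
a=shot(manip,'scene','scene3')
hsv=cv2.cvtColor(a['pixels'],cv2.COLOR_RGB2HSV);P=cloud(a)
m=(hsv[...,1]<60)&(hsv[...,2]>120)&(P[...,2]>.02)&(abs(P[...,0]-.57)<.09)&(abs(P[...,1]-.16)<.06)
p=P[m];ax=np.array([np.cos(.148),-np.sin(.148)]);s=(p[:,:2]-[.5359,.1636])@ax
for q in np.arange(-.04,.12,.02):
    k=(s>q)&(s<q+.02)
    if k.sum()>3: print(round(q,2),k.sum(),np.percentile(p[k,2],[2,98]).round(3))
E
```

```text
finger_gap: 0.677
gripper_force: 3.0
t: 7.15
tcp_pos: [0.5363, 0.1638, 0.1053]
tool_rot: [0.997, -0.072, 0.001, -0.0]
force: [-2.6, 0.8, 1.2]
finger_gap: 0.677
gripper_force: 2.8
-0.04 12 [0.022 0.092]
-0.02 44 [0.055 0.278]
0.0 218 [0.057 0.278]
0.02 260 [0.046 0.277]
0.04 274 [0.025 0.104]
0.06 202 [0.026 0.092]
0.08 84 [0.063 0.08 ]
```

The jar is tilting mouth-down with its rim still on the board. I'll keep lifting.

```bash
python3 drive.py '[[0, 0, -0.01, 0, 0.6785], [0, 0, -0.02, 0, 0.6785], [0, 0, -0.03, 0, 0.6785], [0, 0, -0.04, 0, 0.6785], [0, 0, -0.05, 0, 0.6785], [0, 0, -0.06, 0, 0.6785], [0, 0, -0.075, 0, 0.6785], [0, 0, -0.09, 0, 0.6785], [0, 0, -0.1, 0, 0.6785], [0, 0, -0.1, 0, 0.6785], [0, 0, -0.1, 0, 0.6785], [0, 0, -0.1, 0, 0.6785]]'
python3 - <<'E'
from h import *;from station import manip
a=shot(manip,'scene','scene4');b=shot(manip,'wrist','wrist4')
cv2.imwrite('pics/c4.png',np.hstack([cv2.resize(a['pixels'][60:260,230:430,::-1],(399,399)),cv2.resize(b['pixels'][...,::-1],(400,399))]))
E
```

```text
t: 8.4
tcp_pos: [0.5353, 0.1635, 0.2027]
tool_rot: [0.997, -0.072, -0.001, 0.0]
force: [0.1, 0.3, -0.7]
finger_gap: 0.677
gripper_force: 0.0
```

View pics/c4.png

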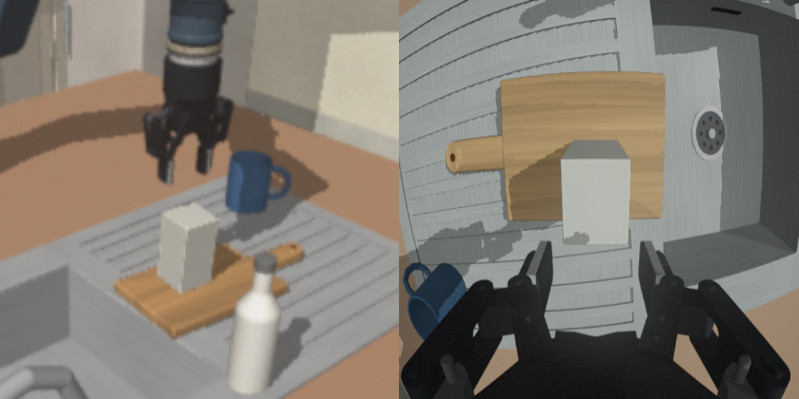

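The jar slipped off the weak grip and now stands upside down on the board, base up at (190,215) in the left crop. I'll measure it and re-grip.

```bash
python3 - <<'E'
from h import *;from station import manip
for n in('wrist4','scene4'):
    d=load(n);P=cloud(d);z=P[...,2];hsv=cv2.cvtColor(d['pixels'],cv2.COLOR_RGB2HSV)
    m=(z>.126)&(z<.142)&(hsv[...,1]<60)&(hsv[...,2]>100)&(abs(P[...,0]-.56)<.08)&(abs(P[...,1]-.16)<.08)
    k,l,st,_=cv2.connectedComponentsWithStats(m.astype(np.uint8));m=l==1+np.argmax(st[1:,4])
    p=P[m];A=np.linalg.lstsq(np.c_[p[:,:2],np.ones(len(p))],p[:,2],rcond=None)[0]
    print(n,m.sum(),np.median(p[:,2]),cv2.minAreaRect(np.float32(p[:,:2])),'slope',A[:2])
E
python3 go.py 0.5355 0.1625 0.13 -8.5
```

```text
wrist4 8777 0.13545108555260574 ((0.5490964651107788, 0.16181378066539764), (0.0581640861928463, 0.05893057584762573), 81.78434753417969) slope [ 0.0126263  -0.00156207]
scene4 269 0.13371621255398636 ((0.5558889508247375, 0.1579400599002838), (0.06159831956028938, 0.06096714362502098), 82.40376281738281) slope [-0.04206406  0.04366144]
t 8.5 pos [0.5353 0.1635 0.2025] yaw -8.2 F [-0.6  0.6 -0.5] gap 0.678
delta [0.0005 0.0009 0.0725] turn 0.005
```

```bash
python3 drive.py '[[0.015, 0, 0, 0.005, 1], [0.015, 0, 0, 0.005, 1], [0.015, 0, 0, 0.005, 1], [0.015, 0, 0, 0.005, 1], [0.015, 0, 0.03, 0.005, 1], [0.015, 0, 0.06, 0.005, 1], [0.015, 0, 0.08, 0.005, 1], [0.015, 0, 0.09, 0.005, 1], [0.015, 0, 0.09, 0.005, 1], [0.015, 0, 0.09, 0.005, 0], [0.015, 0, 0.09, 0.005, 0], [0.015, 0, 0.09, 0.005, 0], [0.015, 0, 0.09, 0.005, 0], [0.015, 0, 0.09, 0.005, 0]]' 40
python3 drive.py '[[0, 0, -0.05, 0, 0], [0, 0, -0.1, 0, 0], [0, 0, -0.14, 0, 0], [0, 0, -0.14, 0, 0], [0, 0, -0.14, 0, 0]]'
python3 - <<'E'
from h import *;from station import manip
b=shot(manip,'wrist','wrist5');d=shot(manip,'scene','scene5');P=cloud(d);z=P[...,2];hsv=cv2.cvtColor(d['pixels'],cv2.COLOR_RGB2HSV)
m=(z>.14)&(z<.3)&(hsv[...,1]<60)&(hsv[...,2]>120)&(abs(P[...,0]-.56)<.08)&(abs(P[...,1]-.16)<.08)
print(m.sum(),np.percentile(P[m],[1,50,99],axis=0).round(3))
E
python3 go.py 0.5477 -0.4115 0.27 0
```

```text
t: 9.9
tcp_pos: [0.5516, 0.1615, 0.1147]
tool_rot: [0.997, -0.074, 0.001, -0.0]
force: [-0.7, -1.6, 6.3]
finger_gap: 0.676
gripper_force: 44.0
t: 10.4
tcp_pos: [0.5503, 0.1615, 0.2537]
tool_rot: [0.997, -0.074, 0.0, -0.0]
force: [-0.3, -0.3, -3.5]
finger_gap: 0.672
gripper_force: 45.3
1073 [[0.518 0.126 0.163]
 [0.574 0.141 0.218]
 [0.582 0.183 0.271]]
t 10.5 pos [0.5489 0.1613 0.2514] yaw -8.5 F [-0.4 -0.8 -2.7] gap 0.675
delta [ 0.0833  0.5667 -0.0184] turn -0.148
```

```bash
python3 drive.py '[[0.083, 0.567, 0, -0.148, 0], [0.083, 0.567, 0, -0.148, 0], [0.083, 0.567, 0, -0.148, 0], [0.083, 0.567, 0, -0.148, 0], [0.083, 0.567, 0, -0.148, 0], [0.083, 0.567, 0, -0.148, 0], [0.083, 0.567, 0, -0.148, 0], [0.083, 0.567, 0, -0.148, 0], [0.083, 0.567, 0, -0.148, 0], [0.083, 0.567, 0, -0.148, 0], [0.083, 0.567, 0, -0.148, 0], [0.083, 0.567, 0, -0.148, 0], [0.083, 0.567, 0, -0.148, 0], [0.083, 0.567, 0, -0.148, 0], [0.083, 0.567, 0, -0.148, 0], [0.083, 0.567, 0, -0.148, 0]]'
python3 - <<'E'
from h import *;from station import manip
b=shot(manip,'wrist','wrist6');a=shot(manip,'scene','scene6')
cv2.imwrite('pics/c6.png',np.hstack([cv2.resize(a['pixels'][110:330,60:280,::-1],(399,399)),cv2.resize(b['pixels'][...,::-1],(400,399))]))
for d in (a,):
    P=cloud(d);z=P[...,2];hsv=cv2.cvtColor(d['pixels'],cv2.COLOR_RGB2HSV)
    m=(z>.13)&(z<.3)&(hsv[...,1]<60)&(hsv[...,2]>120)&(abs(P[...,0]-.55)<.08)&(abs(P[...,1]+.41)<.08)
    print(m.sum(),np.percentile(P[m],[1,50,99],axis=0).round(3))
    q=P[(z>.07)&(z<.09)&(abs(P[...,1]+.41)<.03)];print(q.shape,q.max(0),q[abs(q[:,0]-.447)<.02].mean(0),q[abs(q[:,0]-.548)<.02].mean(0))
E
python3 go.py 0.5477 -0.4115 0.102 0
```

```text
t: 12.1
tcp_pos: [0.549, -0.4097, 0.2525]
tool_rot: [1.0, 0.001, -0.001, -0.001]
force: [-0.1, -0.1, -3.2]
finger_gap: 0.67
gripper_force: 45.2
2152 [[ 0.524 -0.441  0.164]
 [ 0.577 -0.416  0.231]
 [ 0.58  -0.384  0.273]]
(63, 3) [ 0.55391804 -0.38151769  0.08969038] [ 0.44933378 -0.41452033  0.0728911 ] [ 0.54948918 -0.41056896  0.07873158]
t 12.2 pos [ 0.5493 -0.4101  0.2533] yaw 0.1 F [-0.5  0.2 -2.8] gap 0.677
delta [-0.0015  0.0014  0.1513] turn 0.001
```

View pics/c6.png

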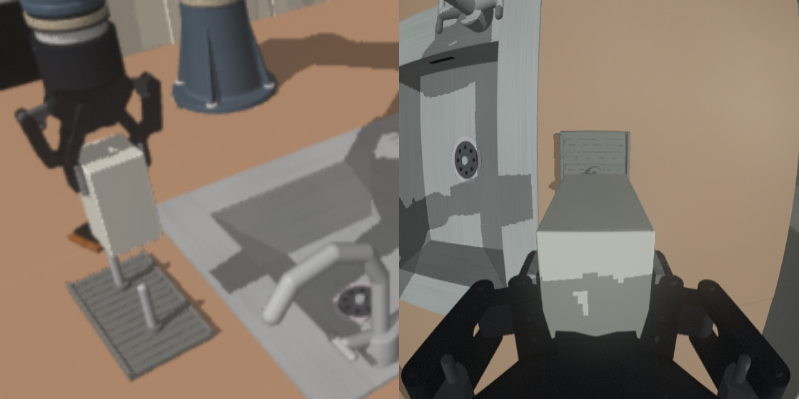

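The left crop shows the jar mouth-down above the tray with both pegs visible, at (117,270) and (150,305). In the wrist view a bit of a peg shows at (592,172), so before lowering I'll triangulate the pegs from two views.

Run:
```python
from h import *
t=load('top0');w=load('scene0');b=load('wrist6');s6=load('scene6')
P=cloud(b);sub=P[172:192,255:285]
for r in range(172,190,2): print(r,[f'{P[r,c,0]:.3f},{P[r,c,1]:.3f},{P[r,c,2]:.3f}' for c in(262,267,272)])
for d,n in((w,'s0'),(t,'t0'),(s6,'s6')):
    P=cloud(d);z=P[...,2];m=(z>.03)&(z<.095)&(abs(P[...,1]+.41)<.035)&(abs(P[...,0]-.5)<.1)
    k,l,st,ce=cv2.connectedComponentsWithStats(m.astype(np.uint8))
    for i in range(1,k):
        q=P[l==i]
        if len(q)>5:print(n,st[i],q.mean(0).round(3),q[:,2].max().round(3),'tipxy',q[q[:,2]>q[:,2].max()-.012].mean(0).round(3))
```

```text
172 ['0.561,-0.394,0.012', '0.561,-0.400,0.012', '0.561,-0.406,0.010']
174 ['0.559,-0.394,0.013', '0.559,-0.400,0.013', '0.559,-0.406,0.013']
176 ['0.557,-0.395,0.014', '0.557,-0.400,0.013', '0.558,-0.406,0.019']
178 ['0.554,-0.394,0.010', '0.555,-0.400,0.016', '0.555,-0.406,0.018']
180 ['0.552,-0.394,0.011', '0.553,-0.400,0.018', '0.553,-0.406,0.020']
182 ['0.549,-0.394,0.011', '0.551,-0.400,0.017', '0.553,-0.406,0.030']
184 ['0.578,-0.401,0.168', '0.578,-0.404,0.169', '0.578,-0.407,0.169']
186 ['0.578,-0.401,0.175', '0.578,-0.404,0.175', '0.578,-0.408,0.175']
188 ['0.578,-0.402,0.182', '0.578,-0.405,0.181', '0.578,-0.408,0.182']
s0 [118 244  10  20 109] [ 0.451 -0.41   0.059] 0.085 tipxy [ 0.45 -0.41  0.08]
s0 [136 266  10  21 122] [ 0.55  -0.411  0.059] 0.086 tipxy [ 0.549 -0.41   0.08 ]
t0 [403 199   8   6  28] [ 0.544 -0.407  0.066] 0.088 tipxy [ 0.545 -0.408  0.082]
t0 [405 229   7   5  25] [ 0.445 -0.406  0.066] 0.091 tipxy [ 0.446 -0.407  0.086]
s6 [118 248  10  16  71] [ 0.451 -0.411  0.05 ] 0.076 tipxy [ 0.45  -0.413  0.068]
s6 [136 266  10  21 121] [ 0.55  -0.411  0.06 ] 0.086 tipxy [ 0.549 -0.41   0.08 ]
```

Run:
```python
import cv2,numpy as np
t=cv2.imread('pics/top0.png')[180:255,365:440];s=cv2.imread('pics/scene0.png')[230:320,90:190]
b=cv2.imread('pics/wrist6.png')[125:205,210:330]
cv2.imwrite('pics/c7.png',np.hstack([cv2.resize(t,(265,265),interpolation=0),cv2.resize(s,(294,265),interpolation=0)[:, :270],cv2.resize(b,(398,265),interpolation=0)[:,60:320]]))
```

```text
(no output)
```

View pics/c7.png

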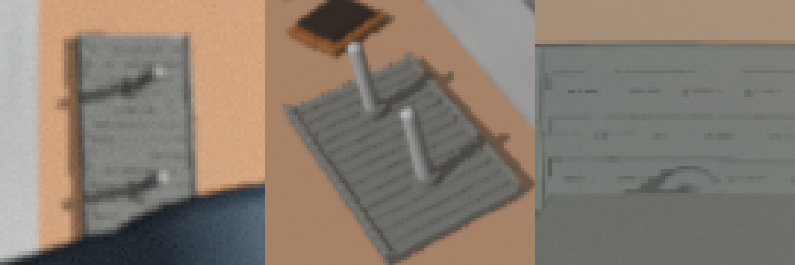

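The close-ups show the peg tips and, in the wrist view, only the far peg's foot showing past the jar. All views agree on the far peg at (0.548, −0.410), under the jar's centre, so I'll lower.

```bash
python3 drive.py '[[0, 0, 0.04, 0, 0], [0, 0, 0.08, 0, 0], [0, 0, 0.11, 0, 0], [0, 0, 0.13, 0, 0], [0, 0, 0.142, 0, 0], [0, 0, 0.142, 0, 0]]'; python3 drive.py '[[0, 0, 0.004, 0, 0], [0, 0, 0.007, 0, 0], [0, 0, 0.009, 0, 0], [0, 0, 0.009, 0, 0]]'
```

```text
t: 12.8
tcp_pos: [0.5485, -0.4103, 0.1097]
tool_rot: [1.0, 0.0, -0.001, -0.001]
force: [0.8, -0.1, -3.3]
finger_gap: 0.676
gripper_force: 45.3
t: 13.2
tcp_pos: [0.5492, -0.4118, 0.1029]
tool_rot: [1.0, -0.0, 0.0, 0.0]
force: [-0.6, 0.0, -2.2]
finger_gap: 0.676
gripper_force: 45.3
```

```bash
python3 drive.py '[[0, 0, 0.001, 0, 0], [0, 0, 0.002, 0, 0], [0, 0, 0.002, 0, 0]]'|egrep 'pos|^force'; python3 drive.py '[[0, 0, 0.001, 0, 0], [0, 0, 0.002, 0, 0], [0, 0, 0.002, 0, 0]]'|egrep 'pos|^force'
```

```text
tcp_pos: [0.5492, -0.4119, 0.1028]
force: [-2.2, 1.5, 7.2]
tcp_pos: [0.5493, -0.4119, 0.1027]
force: [-4.1, 3.9, 15.9]
```

The rim is down on the tray: contact came at the expected height. I'll relax the push, release and go up.

```bash
python3 drive.py '[[0, 0, -0.001, 0, 0], [0, 0, -0.002, 0, 0], [0, 0, -0.002, 0, 0.7], [0, 0, -0.002, 0, 0.8], [0, 0, -0.002, 0, 1], [0, 0, -0.002, 0, 1], [0, 0, -0.04, 0, 1], [0, 0, -0.08, 0, 1], [0, 0, -0.12, 0, 1], [0, 0, -0.16, 0, 1], [0, 0, -0.16, 0, 1]]'
python3 - <<'E'
from h import *;from station import manip
d=shot(manip,'wrist','wrist8');P=cloud(d);z=P[...,2]
m=(z>.11)&(z<.135)&(abs(P[...,0]-.55)<.06)&(abs(P[...,1]+.41)<.06);p=P[m]
A=np.linalg.lstsq(np.c_[p[:,:2],np.ones(len(p))],p[:,2],rcond=None)[0]
print(m.sum(),np.median(p[:,2]),cv2.minAreaRect(np.float32(p[:,:2])),A[:2])
# board & sink from wrist4/1
b=load('wrist4');P=cloud(b);z=P[...,2];hsv=cv2.cvtColor(b['pixels'],cv2.COLOR_RGB2HSV)
w=((hsv[...,1]>90)&(z>.012)&(z<.04)&(P[...,0]>.44)&(P[...,1]<.40)).astype(np.uint8)
k,l,st,_=cv2.connectedComponentsWithStats(w);i=1+np.argmax(st[1:,4]);p=P[l==i]
print('board',st[i],np.median(p[:,2]));c=max(cv2.findContours((l==i).astype(np.uint8),0,1)[0],key=cv2.contourArea)
print(np.round(cv2.approxPolyDP(np.float32(P[c[:,0,1],c[:,0,0],:2])[:,None],.006,True)[:,0],3).tolist())
# front edge line fit : most -y points by x
xs=np.arange(.50,.64,.01);f=np.array([[x,p[abs(p[:,0]-x)<.005,1].min()] for x in xs]);print('front',np.polyfit(f[:,0],f[:,1],1),f[::3])
# handle
ys=np.arange(.30,.37,.01);h=np.array([[y,p[abs(p[:,1]-y)<.004,0].min(),p[abs(p[:,1]-y)<.004,0].max()] for y in ys]);print(h.round(3))
# plughole: white ring circle in wrist image, floor plane
print('bowl floor z',np.nanmedian(P[130:150,440:455,2]),P[137,424])
E
```

```text
t: 14.9
tcp_pos: [0.5518, -0.4143, 0.2657]
tool_rot: [1.0, -0.0, 0.005, 0.005]
force: [0.1, -0.4, 0.4]
finger_gap: 1.002
gripper_force: 0.0
4587 0.12265897921935148 ((0.5500161647796631, -0.41204357147216797), (0.05814196541905403, 0.05760630965232849), 0.073212631046772) [-0.01762844  0.00045734]
board [   65    75   307   157 27428] 0.02475732958068627
[[0.6290000081062317, 0.05900000035762787], [0.6620000004768372, 0.27300000190734863], [0.6069999933242798, 0.2800000011920929], [0.6159999966621399, 0.36399999260902405], [0.6100000143051147, 0.3790000081062317], [0.597000002861023, 0.382999986410141], [0.5839999914169312, 0.36899998784065247], [0.5709999799728394, 0.28600001335144043], [0.515999972820282, 0.2919999957084656], [0.5070000290870667, 0.2150000035762787], [0.5649999976158142, 0.2070000022649765], [0.5849999785423279, 0.1850000023841858], [0.5770000219345093, 0.1289999932050705], [0.5550000071525574, 0.11400000005960464], [0.5350000262260437, 0.11599999666213989], [0.5379999876022339, 0.10499999672174454], [0.515999972820282, 0.10199999809265137], [0.5070000290870667, 0.08699999749660492], [0.5109999775886536, 0.0949999988079071], [0.5170000195503235, 0.08500000089406967], [0.503000020980835, 0.07800000160932541], [0.5189999938011169, 0.08399999886751175], [0.5189999938011169, 0.07400000095367432]]
front [-0.10235596  0.12672907] [[0.5        0.07777263]
 [0.53       0.07346814]
 [0.56       0.06879441]
 [0.59       0.06446665]
 [0.62       0.0614479 ]]
[[0.3   0.574 0.609]
 [0.31  0.575 0.61 ]
 [0.32  0.576 0.612]
 [0.33  0.577 0.613]
 [0.34  0.579 0.614]
 [0.35  0.58  0.615]
 [0.36  0.581 0.616]
 [0.37  0.583 0.616]]
bowl floor z -0.1362127145459535 [ 0.55662694 -0.06697324 -0.13758942]
```

The jar hangs level with its base at 123 mm, so it is seated. Next I'll move to above the board for a fresh look at it.

```bash
python3 go.py 0.52 0.10 0.27 0; python3 drive.py '[[-0.03, -0.514, -0.02, 0, 1], [-0.03, -0.514, -0.02, 0, 1], [-0.03, -0.514, -0.02, 0, 1], [-0.03, -0.514, -0.02, 0, 1], [-0.03, -0.514, -0.02, 0, 1], [-0.03, -0.514, -0.02, 0, 1], [-0.03, -0.514, -0.02, 0, 1], [-0.03, -0.514, -0.02, 0, 1], [-0.03, -0.514, -0.02, 0, 1], [-0.03, -0.514, -0.02, 0, 1], [-0.03, -0.514, -0.02, 0, 1], [-0.03, -0.514, -0.02, 0, 1], [-0.03, -0.514, -0.02, 0, 1]]'
cat > meas.py <<'E'
from h import *;from station import manip
import sys
d=shot(manip,'wrist',sys.argv[1]);P=cloud(d);z=P[...,2];x,y=P[...,0],P[...,1];hsv=cv2.cvtColor(d['pixels'],cv2.COLOR_RGB2HSV)
w=((hsv[...,1]>90)&(z>.015)&(z<.04)&(x>.44)&(y<.42)).astype(np.uint8)
k,l,st,_=cv2.connectedComponentsWithStats(w);i=1+np.argmax(st[1:,4]);p=P[l==i]
print('board z',np.median(p[:,2]),len(p))
h=p[p[:,1]>.30];h=h[h[:,1]<.37]
c=max(cv2.findContours((l==i).astype(np.uint8),0,1)[0],key=cv2.contourArea)[:,0]
C=onplane(d,c,.024)[:,:2];r=cv2.minAreaRect(np.float32(C));print('rect',r)
for a in(83,):
    e=np.array([-.1207,-.9927]);n=np.array([-e[1],e[0]])
    s=C@e;v=C@n;f=s>s.max()-.02;f&=abs(v-np.median(v[f]))<.06
    fr=C[f];pf=np.polyfit(fr[:,0],fr[:,1],1);print('front line',pf,'ang',np.degrees(np.arctan(pf[0])))
    sb=(s>s.max()-.19)&(s<s.max()-.03)
    for sg in(-1,1):
        q=C[sb&(sg*(v-(v.max()+v.min())/2)>.05)];print('side',len(q),np.polyfit(q[:,1],q[:,0],1))
    hb=(s<s.max()-.24)&(s>s.max()-.30);vm=v[hb].mean()
    for sg in(-1,1):
        q=C[hb&(sg*(v-vm)>0)];print('handle',len(q),np.polyfit(q[:,1],q[:,0],1))
# bowl edge on drainer side & plughole by grey circle
mug=(z>.04)&(z<.12)&(hsv[...,1]>100)&(hsv[...,0]>95)&(hsv[...,0]<130)&(y>.3)
if mug.sum()>30:print('mug',P[mug].min(0),P[mug].max(0))
fl=(z<-.10);ed=fl&(x>.45)&(x<.65);print('bowl extents xy',[np.round(np.percentile(P[fl][:,j],[1,99]),3).tolist() for j in(0,1)])
E
python3 meas.py wrist9
```

```text
t 14.95 pos [ 0.5505 -0.413   0.2623] yaw -0.0 F [ 0.2  0.4 -0.1] gap 1.0
delta [-0.0305 -0.513  -0.0109] turn -0.0
t: 16.25
tcp_pos: [0.5188, 0.1018, 0.2774]
tool_rot: [1.0, 0.0, -0.001, 0.0]
force: [-0.6, 0.9, 0.1]
finger_gap: 0.999
gripper_force: 0.0
board z 0.02472942929350369 23622
rect ((0.58128821849823, 0.2252880185842514), (0.3168822228908539, 0.14812509715557098), 82.68560028076172)
front line [-0.13056329  0.14208721] ang -7.438647814817899
side 128 [0.12729842 0.47886792]
side 134 [0.12943509 0.62598085]
handle 38 [0.13682389 0.53283843]
handle 38 [0.11625975 0.57315419]
mug [0.39345433 0.41321045 0.04000896] [0.48613041 0.49787759 0.09870962]
bowl extents xy [[0.374, 0.728], [-0.247, 0.053]]
```

View pics/wrist9.png

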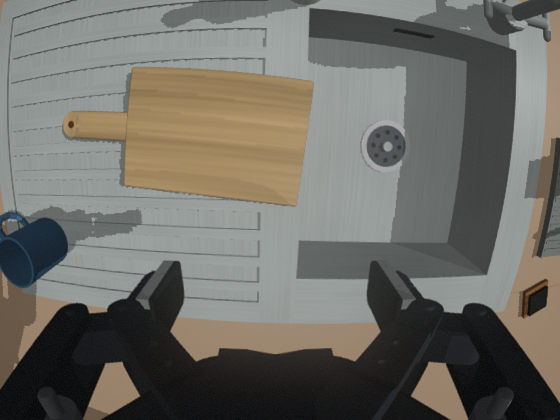

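The wrist view shows the empty board, with its front edge from (313,84) to (296,205) and its handle at (95,125); the plughole is at (386,146) and the mug at (35,250), clear. Next is the plughole from several views, then the move to the handle.

```bash
python3 - <<'E'
from h import *
def ring(n,u,v,r):
    d=load(n);g=cv2.cvtColor(d['pixels'],cv2.COLOR_RGB2GRAY)[v-r:v+r,u-r:u+r]
    m=(g<np.median(g)-35).astype(np.uint8);m=cv2.morphologyEx(m,3,np.ones((5,5)))
    c=max(cv2.findContours(m,0,1)[0],key=cv2.contourArea);(a,b),s=cv2.minEnclosingCircle(c)
    p=(a+u-r,b+v-r);X=onplane(d,p,-.137)[0];print(n,np.round(p,1),round(s,1),X.round(4));return d,p
w9=ring('wrist9',386,146,30);w1=ring('wrist1',418,137,30);t=ring('top0',307,210,14);s=ring('scene6',256,276,14)
print(two(*w9,*t),two(*w9,*s))
E
python3 go.py 0.595 0.337 0.16 82.7
```

```text
wrist9 [377.5 147. ] 7.6 [ 0.5483 -0.0722 -0.137 ]
wrist1 [422.3 137.3] 17.3 [ 0.5505 -0.0914 -0.137 ]
top0 [307.5 210.5] 9.2 [ 0.5512 -0.0909 -0.137 ]
scene6 [255.1 278.2] 8.1 [ 0.5544 -0.1042 -0.137 ]
(array([ 0.55120611, -0.0874134 , -0.16519449]), np.float64(0.015398350973853244)) (array([ 0.54069883, -0.08549465, -0.16199353]), np.float64(0.014820034565223102))
t 16.3 pos [0.5191 0.1012 0.2776] yaw -0.1 F [ 0.8 -1.4 -0.4] gap 1.001
delta [ 0.0758 -0.2359  0.1173] turn -1.444
```

```bash
python3 - <<'E'
from h import *
def ring(n,u,v,r,lo,hi):
    d=load(n);g=cv2.cvtColor(d['pixels'],cv2.COLOR_RGB2GRAY)
    c=cv2.HoughCircles(cv2.resize(g[v-r:v+r,u-r:u+r],None,fx=4,fy=4,interpolation=2),3,1.5,200,param1=80,param2=20,minRadius=lo*4,maxRadius=hi*4)[0,0]/4
    p=c[:2]+[u-r,v-r]-.375;print(n,p.round(1),c[2],onplane(d,p,-.137)[0].round(4));return d,p
a=ring('wrist9',386,146,36,20,28);b=ring('wrist1',418,137,34,18,27);c=ring('top0',307,210,18,9,14)
print(two(*a,*c),two(*b,*c))
E
python3 drive.py '[[0.076, -0.236, 0.06, -1.444, 1], [0.076, -0.236, 0.06, -1.444, 1], [0.076, -0.236, 0.06, -1.444, 1], [0.076, -0.236, 0.06, -1.444, 1], [0.076, -0.236, 0.06, -1.444, 1], [0.076, -0.236, 0.06, -1.444, 1], [0.076, -0.236, 0.06, -1.444, 1], [0.076, -0.236, 0.06, -1.444, 1], [0.076, -0.236, 0.06, -1.444, 1], [0.076, -0.236, 0.06, -1.444, 1], [0.076, -0.236, 0.06, -1.444, 1], [0.076, -0.236, 0.06, -1.444, 1]]'
python3 go.py 0.595 0.337 0.031 82.7
```

```text
wrist9 [386.6 145.4] 20.5625 [ 0.5517 -0.0887 -0.137 ]
wrist1 [416.4 137.3] 22.0875 [ 0.5513 -0.0804 -0.137 ]
top0 [307.2 209.8] 9.375 [ 0.5538 -0.0898 -0.137 ]
(array([ 0.55261053, -0.08882344, -0.13509383]), np.float64(0.002279351939289776)) (array([ 0.55300134, -0.08826632, -0.14860279]), np.float64(0.007621031557927472))
t: 17.5
tcp_pos: [0.596, 0.3367, 0.2179]
tool_rot: [0.752, 0.659, -0.0, -0.0]
force: [0.1, -0.1, -0.2]
finger_gap: 1.0
gripper_force: 0.0
t 17.5 pos [0.596  0.3367 0.2179] yaw 82.5 F [ 0.1 -0.1 -0.2] gap 1.0
delta [ 0.0003 -0.0009  0.1869] turn -0.004
```

```bash
python3 drive.py '[[0, 0, 0.05, 0, 1], [0, 0, 0.1, 0, 1], [0, 0, 0.14, 0, 1], [0, 0, 0.17, 0, 1], [0, 0, 0.187, 0, 1], [0, 0, 0.187, 0, 1], [0, 0, 0.187, 0, 1]]'; python3 drive.py '[[0, 0, 0, 0, 0], [0, 0, 0, 0, 0], [0, 0, 0, 0, 0], [0, 0, 0, 0, 0], [0, 0, 0, 0, 0], [0, 0, 0, 0, 0], [0, 0, 0, 0, 0]]' 60; python3 go.py 0 0 0 82.7
```

```text
t: 18.2
tcp_pos: [0.5962, 0.3384, 0.0322]
tool_rot: [0.751, 0.66, 0.001, 0.0]
force: [0.1, -0.1, 0.5]
finger_gap: 1.0
gripper_force: 0.0
t: 18.9
tcp_pos: [0.5959, 0.3388, 0.0329]
tool_rot: [0.751, 0.661, 0.001, 0.0]
force: [0.1, 0.0, 6.7]
finger_gap: 0.405
gripper_force: 62.1
t 18.9 pos [0.5959 0.3388 0.0329] yaw 82.7 F [0.1 0.  6.7] gap 0.405
delta [-0.4118 -0.5481  0.0314] turn 0.0
```

The handle is gripped (34–36 mm). I'll slide the board 140 mm slowly, then look.

```bash
python3 drive.py '[[-0.005, 0, 0, 0, 0], [-0.013, 0.001, 0, 0, 0], [-0.021, 0.002, 0, 0, 0], [-0.029, 0.002, 0, 0, 0], [-0.037, 0.003, 0, 0, 0], [-0.045, 0.003, 0, 0, 0], [-0.053, 0.004, 0, 0, 0], [-0.061, 0.005, 0, 0, 0], [-0.069, 0.005, 0, 0, 0], [-0.077, 0.006, 0, 0, 0], [-0.085, 0.006, 0, 0, 0], [-0.093, 0.007, 0, 0, 0], [-0.101, 0.007, 0, 0, 0], [-0.109, 0.008, 0, 0, 0], [-0.117, 0.008, 0, 0, 0], [-0.125, 0.009, 0, 0, 0], [-0.133, 0.01, 0, 0, 0], [-0.14, 0.01, 0, 0, 0], [-0.14, 0.01, 0, 0, 0]]'
cat > fr.py <<'E'
from h import *;from station import manip
import sys
k=sys.argv[1]
for n in('top','scene'):
    d=shot(manip,n,n+k);P=cloud(d);z=P[...,2];hsv=cv2.cvtColor(d['pixels'],cv2.COLOR_RGB2HSV)
    w=((hsv[...,1]>90)&(hsv[...,0]<30)&(z>.008)&(z<.045)&(P[...,0]>.44)&(P[...,0]<.68)&(P[...,1]>-.15)&(P[...,1]<.25)).astype(np.uint8)
    q,l,st,_=cv2.connectedComponentsWithStats(w);i=1+np.argmax(st[1:,4]);p=P[l==i]
    c=max(cv2.findContours((l==i).astype(np.uint8),0,1)[0],key=cv2.contourArea)[:,0]
    C=onplane(d,c,.024)[:,:2];e=np.array([-.127,-.992]);nn=np.array([.992,-.127]);s=C@e;v=C@nn
    vm=np.array([v[abs(s-s.max()+.06)<.03].min(),v[abs(s-s.max()+.06)<.03].max()])
    f=(s>s.max()-.025)&(v>vm[0]+.02)&(v<vm[1]-.02)
    pf=np.polyfit(C[f,0],C[f,1],1);A=np.linalg.lstsq(np.c_[p[:,:2],np.ones(len(p))],p[:,2],rcond=None)[0]
    print(n,'front y at plug x',np.polyval(pf,.5525).round(4),'ang',np.degrees(np.arctan(pf[0])).round(1),'lateral mid',vm.mean().round(4),(vm[1]-vm[0]).round(3),'plug lateral',(np.array([.5525,-.089])@nn).round(4),'z',np.median(p[:,2]).round(4),'slope',A[:2].round(3))
E
python3 fr.py 10; python3 go.py 0 0 0 82.7
```

```text
t: 20.8
tcp_pos: [0.5887, 0.1983, 0.0329]
tool_rot: [0.751, 0.66, 0.002, 0.001]
force: [1.5, 1.2, 8.1]
finger_gap: 0.401
gripper_force: 62.2
top front y at plug x -0.0722 ang -7.0 lateral mid 0.5583 0.148 plug lateral 0.5594 z 0.0236 slope [-0. -0.]
scene front y at plug x -0.0837 ang -7.8 lateral mid 0.5676 0.162 plug lateral 0.5594 z 0.0231 slope [-0.021  0.007]
t 20.9 pos [0.5887 0.1983 0.0328] yaw 82.7 F [-0.1  1.5  7.4] gap 0.405
delta [-0.2716 -0.5588  0.0307] turn -0.0
```

The top view puts the front edge at y −0.072 and laterally on the plughole, matching the arm's travel, and the board is level. 17 mm more.

```bash
python3 drive.py '[[-0.005, 0, 0, 0, 0], [-0.01, 0, 0, 0, 0], [-0.015, 0.001, 0, 0, 0], [-0.017, 0.001, 0, 0, 0], [-0.017, 0.001, 0, 0, 0], [-0.017, 0.001, 0, 0, 0]]'; python3 fr.py 11
python3 - <<'E'
import cv2,numpy as np
t=cv2.imread('pics/top11.png')[110:260,120:430];s=cv2.imread('pics/scene11.png')[130:320,80:400]
cv2.imwrite('pics/c11.png',np.hstack([cv2.resize(t,(400,300)),cv2.resize(s,(400,300))]))
E
```

```text
t: 21.5
tcp_pos: [0.5875, 0.1821, 0.0329]
tool_rot: [0.751, 0.66, 0.002, 0.001]
force: [0.3, 3.8, 6.8]
finger_gap: 0.401
gripper_force: 62.2
top front y at plug x -0.0884 ang -5.9 lateral mid 0.559 0.148 plug lateral 0.5594 z 0.0235 slope [ 0.001 -0.002]
scene front y at plug x -0.0996 ang -7.5 lateral mid 0.5683 0.161 plug lateral 0.5594 z 0.0231 slope [-0.022  0.006]
```

View pics/c11.png

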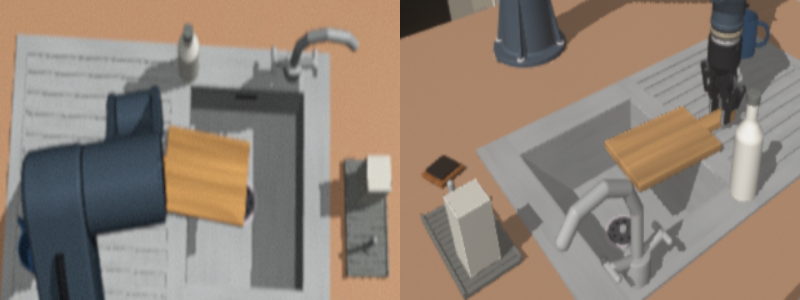

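The left crop shows the board's front edge at (247,180) across the plughole, and the jar on the far peg at (378,172). The right crop shows the board level and held, with soap, mug and lid unmoved.

```bash
python3 -c "
from station import manip
print(manip.sign_off())"
```

```text
the job is handed in; nothing more can be done
None
```

The job is handed in, about 22 s in: the jar hangs upside down over the far peg with its rim on the tray. The board is held level by its handle, its front edge within about 1 mm of the plughole's middle by my measurements.

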